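Find, snug and flag the loose clamp on the strip jig

TASK

One of the three clamp knobs on the jig that holds the steel strip has worked loose; they look alike, so find it by feel: twist gently clockwise, and never force a knob that is tight. Run the loose knob down clockwise until it is just snug on its seat, then push that clamp's flag plate fully over, away from the robot, so the inspector sees it. Leave the other clamps and flags as they are, and everything else where it lies.

Things in the scene. Friction and masses are not known exactly. Their poses are not given: they have to be found in the camera images.
- knob_1 (a point): clamp knob at station 1, robot's right (-y of the jig): point on its upright axis, half-way up. Ribbed black cylinder 40 mm across, 30 mm tall, all three alike; its round side is gripped at any yaw. Flat top of its steel block (56 x 46 mm) is 25 mm below this point. Frame: the jig's (z up, x away from robot, y along the row, stations 140 mm apart)
- pivot_1 (a point): middle of the hinge pin (along jig y) of station 1's flag, 80 mm before its knob (-x), 32 mm above the table. Aluminium plate 26 mm wide, 4 thick, upper edge 44 mm from the pin; starts leaning 0.5 rad to the robot, is pushed over with 2 to 3 N at 25 mm above the pin, stays where left, stops leaning 0.5 rad the other way. Frame: the jig's
- knob_2 (a point): clamp knob at station 2, middle: point on its upright axis, half-way up. Ribbed black cylinder 40 mm across, 30 mm tall, all three alike; its round side is gripped at any yaw. Flat top of its steel block (56 x 46 mm) is 25 mm below this point. Frame: the jig's (z up, x away from robot, y along the row, stations 140 mm apart)
- pivot_2 (a point): middle of the hinge pin (along jig y) of station 2's flag, 80 mm before its knob (-x), 32 mm above the table. Aluminium plate 26 mm wide, 4 thick, upper edge 44 mm from the pin; starts leaning 0.5 rad to the robot, is pushed over with 2 to 3 N at 25 mm above the pin, stays where left, stops leaning 0.5 rad the other way. Frame: the jig's
- knob_3 (a point): clamp knob at station 3, robot's left (+y of the jig): point on its upright axis, half-way up. Ribbed black cylinder 40 mm across, 30 mm tall, all three alike; its round side is gripped at any yaw. Flat top of its steel block (56 x 46 mm) is 25 mm below this point. Frame: the jig's (z up, x away from robot, y along the row, stations 140 mm apart)
- pivot_3 (a point): middle of the hinge pin (along jig y) of station 3's flag, 80 mm before its knob (-x), 32 mm above the table. Aluminium plate 26 mm wide, 4 thick, upper edge 44 mm from the pin; starts leaning 0.5 rad to the robot, is pushed over with 2 to 3 N at 25 mm above the pin, stays where left, stops leaning 0.5 rad the other way. Frame: the jig's
- nut_a (a joint): rad, knob of clamp a on its thread, clockwise from above positive; 0 backed off, 0.9 seated (hard stops at both). Clamps a, b, c stand at stations 1 to 3 in any order, not told. The loose one starts at 0 to 0.25 and turns under 0.1 N m until it seats; a tight one starts seated and resists both ways
- stud_a (a joint): rad, the stud of clamp a under its knob; starts at 0, and stays there unless the knob, seated, is forced with more than about 0.6 N m (it then slips in its thread at that torque: the clamp is spoiled).
- flag_a (a joint): rad, flag plate of clamp a: 0 leaning to the robot (as it starts, within 0.1), 0.5 upright, 1.0 fully over, away from the robot.
- nut_b (a joint): rad, knob of clamp b on its thread, clockwise from above positive; 0 backed off, 0.9 seated (hard stops at both). Clamps a, b, c stand at stations 1 to 3 in any order, not told. The loose one starts at 0 to 0.25 and turns under 0.1 N m until it seats; a tight one starts seated and resists both ways
- stud_b (a joint): rad, the stud of clamp b under its knob; starts at 0, and stays there unless the knob, seated, is forced with more than about 0.6 N m (it then slips in its thread at that torque: the clamp is spoiled).
- flag_b (a joint): rad, flag plate of clamp b: 0 leaning to the robot (as it starts, within 0.1), 0.5 upright, 1.0 fully over, away from the robot.
- nut_c (a joint): rad, knob of clamp c on its thread, clockwise from above positive; 0 backed off, 0.9 seated (hard stops at both). Clamps a, b, c stand at stations 1 to 3 in any order, not told. The loose one starts at 0 to 0.25 and turns under 0.1 N m until it seats; a tight one starts seated and resists both ways
- stud_c (a joint): rad, the stud of clamp c under its knob; starts at 0, and stays there unless the knob, seated, is forced with more than about 0.6 N m (it then slips in its thread at that torque: the clamp is spoiled).
- flag_c (a joint): rad, flag plate of clamp c: 0 leaning to the robot (as it starts, within 0.1), 0.5 upright, 1.0 fully over, away from the robot.
- washer: bystander: steel washer 28 mm across, 5 mm thick, lying on the jig plate between two flags; origin at its underside
- offcut: bystander: steel offcut 45 x 25 x 6 mm lying on the jig plate between two flags; origin at its underside
- file_1: bystander: needle file with red handle, 180 mm long, 12 mm high, on the table in front of the jig; origin at its underside
- file_2: bystander: needle file with red handle, 180 mm long, 12 mm high, on the table to the left; origin at its underside
- strip_1: bystander: bent steel strip 300 x 25 mm, 45 mm high at its bent end, to the right of the jig; origin at its underside
- strip_2: bystander: bent steel strip 240 x 25 mm, 45 mm high at its bent end, to the left of the jig; origin at its underside
- grinder: bystander: angle grinder about 280 mm long, 90 mm high, on the right; origin at its underside
- jar: bystander: jar 70 mm across, 85 mm tall, on the left, nearer the robot; origin at its underside

How it is judged:
On the way, in this order (a step that is already met when the one before it is completed fails the run):
1. the loose knob is run down onto its seat (within 0.08 rad) (value of joint nut_a above 0.82 rad), for 0.2 s.
2. the flag plate of that clamp is pushed over (beyond 0.85 of 1.0 rad) (value of joint flag_a above 0.85 rad), for 0.2 s.
At the end, for the whole second after the job is handed in: all three knobs seated (within 0.08 rad of the stop at 0.9), the flag of the clamp that was loose over beyond 0.85 rad, the other two flags still leaning to the robot (below 0.25 rad), everything released (value of joint each of nut_a, nut_b, nut_c above 0.82 rad and value of joint flag_a above 0.85 rad and value of joint each of flag_b, flag_c below 0.25 rad); the robot touches nothing.
It fails at once if a seated knob is forced: a stud turns by more than 0.15 rad (value of joint any of stud_a, stud_b, stud_c above 0.15 rad or value of joint any of stud_a, stud_b, stud_c below -0.15 rad).
It fails at once if the knob of a tight clamp is loosened (by more than 0.1 rad) (value of joint any of nut_b, nut_c below 0.8 rad).
It fails at once if the flag of a tight clamp is pushed over (beyond 0.5 rad, upright) (value of joint any of flag_b, flag_c above 0.5 rad).
It fails at once if a bystander is moved by more than 20 mm (distance of any of washer, offcut, file_1, file_2, strip_1, strip_2, grinder, jar from where it was at the start of the episode above 0.02 m).
It also fails if it takes over 72 s, if anything falls off the work surface, if the arm or the gripper's body presses on something with over 40 N, if the wrist force passes 120 N, or if a joint passes its speed limit or range.

ROBOT

A 6-joint arm with a two-finger parallel gripper is mounted at the origin on the work surface. World frame = base frame: x ahead of the robot, y to its left, z up, the work surface at z = 0. Lengths are in m, angles in rad, forces in N, time in s.
With the tool pointing down it reaches from about 0.35 to 0.775 m from the base axis. Payload 5.5 kg.
Tool frame: the origin (TCP) lies midway between the tips of the shut fingers; the grasp point (between the pads) lies 19 mm behind it; z points along the fingers, y is the line along which they close (so a half turn about z gives the same grasp; the last joint's range is limited). The gripper opens to 85 mm and grips with 20 to 120 N. Pads are 22 mm wide; open, the fingers measure 114 mm over their backs; the gripper's body (76 mm by 85 mm) begins 54 mm behind the grasp point. The pads swing forward as they close: fully open they stand 13 mm farther back than shut.
Start: joints at [-1.284, 0.313, 0.046, 1.304, 0, 1.431], TCP at [0.238, -0.523, 0.202] pointing down, gripper open.
Joint ranges: [-2.76, 2.76], [-0.86, 1.69], [-1.03, 1.26], [-2.2, 2.34], [-1.47, 1.5], [-3.14, 3.14]. Speed limits (rad/s): [2.57, 2.57, 3.14, 3.14, 3.14, 3.14].

INTERFACE

Orientations are given as a unit quaternion [w, x, y, z].
In Python, from workcell import telemetry, imaging, env gives the robot as it stands. The module is installed in compiled form; this text tells all that it offers.
- The arm moves only by the tool step_arm, never from a script. Its argument "moves" is a list of rows, each a list of 3 entries, a list of its own where there are three numbers: the shift along the tool's x, y, z in mm, then the turn, a rotation vector about the tool's x, y, z in rad, then the finger opening in mm, from 0 to 85.4. A call has 1 to 8 rows; each row is the pose to reach, as a shift and turn from the pose commanded when the call began, along the tool's axes at that moment; what a row does not reach only later rows make up. A row lasts 1/12 s, in which the tool goes at most 41.7 mm and 7.16 degrees, less where a joint would pass 70% of its speed; a pose out of reach is approached as far as the arm can. A call with a gripper value outside its range is refused whole. The fingers move at their own pace and stop on an object; "grip_force" is the grip in N (left out, the last holds). Time passes only in rows, so rows that repeat a pose let the fingers close. It gives the time, the measured TCP pose, the force, the opening and the grip force at its end, in the units of the state.
- telemetry.get_state(): the state, without advancing time (a new reading comes with each control period).
- imaging.read_camera(name): name is "side" or "top"; returns the picture (420x560x3 uint8, red, green, blue); there is no depth.
- imaging.camera_params(name): a dict with "camera_matrix" (3x3 intrinsics, pixels), "pose" (4x4, takes a point from camera to world coordinates). Camera axes: x right, y up, looking along -z (the intrinsics and any distortion apply to the point x, -y, -z); pixel columns grow to the right and rows downward; lengths in m; the calibration is good to about 2 mm. A picture is of the moment at which its call begins. camera_params takes no time and is no camera call.
- env.hand_in(): hands the job in; it is judged then, once.
The state is a dict: "clock": time; "joint_pos": joint angles; "qvel": joint speeds; "tau": joint torques, N m; "tcp_pos": TCP position; "orientation": TCP orientation; "wrist_force": force on the tool from outside, world axes, zero at the start; "ft_torque": the same for the moment, N m; "finger_gap": finger opening in m; "grip_force": force on a finger pad.
Only numpy, scipy, OpenCV 4.12 (cv2) and the standard library are available. Lean on these libraries where they do the work, as an engineer would, in place of code of your own. Each camera call takes 0.05 s, during which the arm holds its last target. There are 200 camera calls.

## Working session

There is one attempt and no reset: what is moved stays moved. The work goes in short steps, Python scripts to look and compute and a tool call to move; the robot and the scene stay as the last step left them, time stands still between calls to the robot, and variables do not carry over. Pictures are saved under pics/ and viewed, at most 10 in all, crops included, and the job is handed in when it is done.

Besides the shell and the picture viewer there is one more tool, called after "Request:" as name(argument=value, ...) on one line, values as JSON. step_arm: Moves the arm, as the interface text tells. Its arguments: {"type":"object","properties":{"moves":{"type":"array"},"grip_force":{"type":"number"}},"required":["moves"]}

```bash
mkdir -p pics; python3 - <<'E'
from workcell import telemetry, imaging
import cv2
for n in("top","side"):
    im=imaging.read_camera(n); cv2.imwrite(f"pics/{n}0.png",cv2.resize(im[:,:,::-1],(800,600),interpolation=cv2.INTER_CUBIC)); p=imaging.camera_params(n); print(n,p)
    cv2.imwrite(f"pics/{n}_raw.png",im[:,:,::-1])
print(telemetry.get_state())
E
```

```text
top {'camera_matrix': array([[407.82539979,   0.        , 283.10022383],
       [  0.        , 407.82539979, 211.97367902],
       [  0.        ,   0.        ,   1.        ]]), 'pose': array([[-0.01186025,  0.9978166 , -0.064972  ,  0.43446276],
       [-0.99971278, -0.01047936,  0.02155336, -0.02115518],
       [ 0.02082544,  0.06520897,  0.99765429,  1.36638867],
       [ 0.        ,  0.        ,  0.        ,  1.        ]])}
side {'camera_matrix': array([[430.72052922,   0.        , 270.97248774],
       [  0.        , 430.72052922, 205.53446147],
       [  0.        ,   0.        ,   1.        ]]), 'pose': array([[-0.90412804,  0.26436217, -0.33565626,  0.09799567],
       [-0.42688559, -0.5259726 ,  0.73560962,  0.85617614],
       [ 0.01792136,  0.80837211,  0.58839898,  0.79671624],
       [ 0.        ,  0.        ,  0.        ,  1.        ]])}
{'clock': 0.1, 'joint_pos': array([-1.28359130e+00,  3.13937157e-01,  4.51052165e-02,  1.30360986e+00,
        2.55077505e-05,  1.43122336e+00]), 'qvel': array([-0.00152993, -0.00279648,  0.00320734,  0.00139742,  0.00029462,
        0.0002725 ]), 'tau': array([ 2.10225051e-03, -4.81728208e+01,  2.99243206e+01,  1.28198782e-02,
       -2.11491379e-04, -1.41360314e-05]), 'tcp_pos': array([ 0.23788549, -0.52293447,  0.20089651]), 'orientation': array([-8.21437230e-04,  9.77318501e-01,  2.11773159e-01, -4.79569083e-05]), 'wrist_force': array([ 0.07063079, -0.35729215, -0.32974159]), 'ft_torque': array([ 0.02907729, -0.0065026 , -0.02595353]), 'grip_force': 0.0, 'finger_gap': 0.08556462628171808}
```

View pics/top0.png

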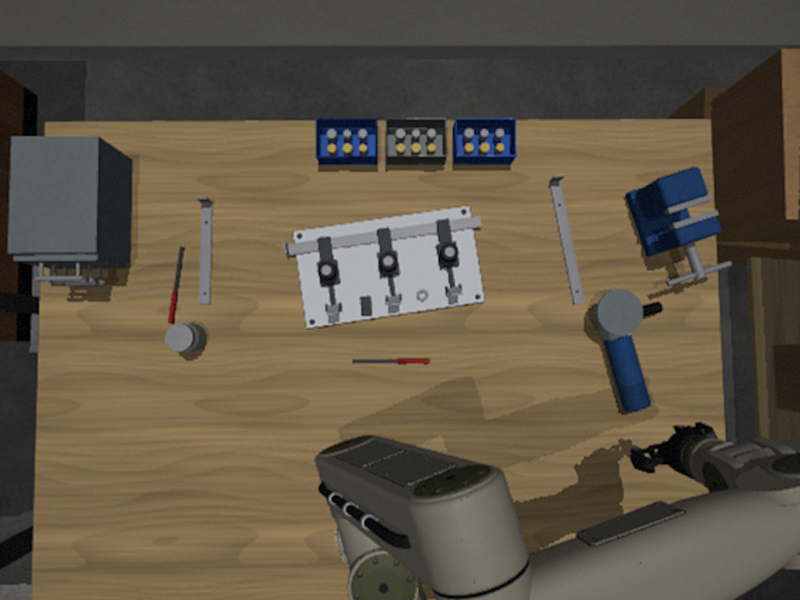

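View pics/side0.png

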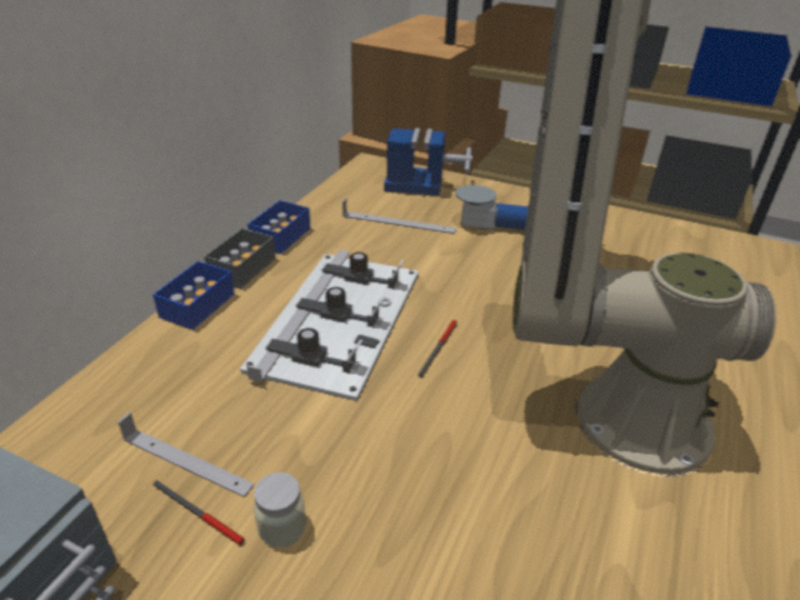

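The top view shows the jig rotated slightly, with knobs near (328,270), (388,262) and (449,253) and flags below them near y≈300. The side view shows the same row near (308,342), (337,298) and (359,264). I'll enlarge both.

```bash
python3 - <<'E'
import cv2
a=cv2.imread("pics/top_raw.png")[140:235,195:345]; cv2.imwrite("pics/topc.png",cv2.resize(a,None,fx=5.3333,fy=5.3333,interpolation=cv2.INTER_CUBIC))
a=cv2.imread("pics/side_raw.png")[170:280,165:300]; cv2.imwrite("pics/sidec.png",cv2.resize(a,None,fx=5.3333,fy=5.3333,interpolation=cv2.INTER_CUBIC))
E
```

```text
(no output)
```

View pics/topc.png

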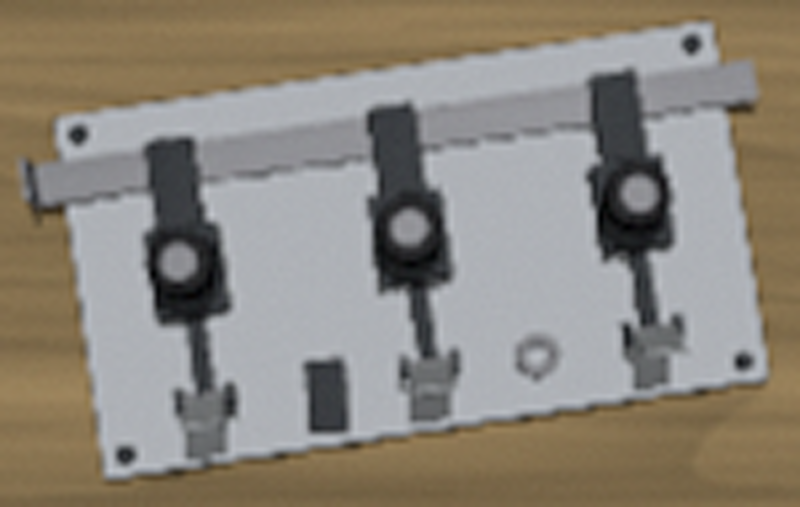

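View pics/sidec.png

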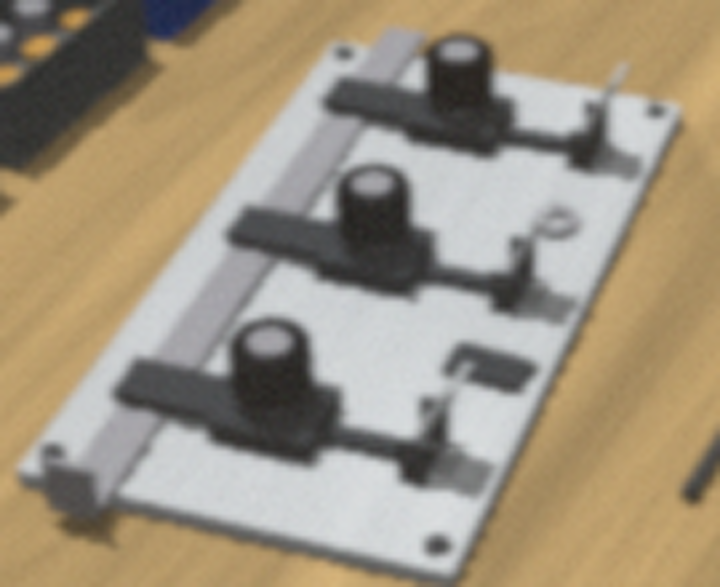

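Top crop cap centres: (180,263), (409,228), (637,193). Side crop caps, stations 3, 2 and 1: (269,341), (373,182), (461,50). The flags lie before the knobs, and the offcut and washer sit between them. Next I'll triangulate.

```bash
cat > h.py <<'E'
import numpy as np, cv2
from workcell import telemetry, imaging
from scipy.optimize import least_squares
def proj(n,X):
    p=imaging.camera_params(n); T=np.linalg.inv(p["pose"]); q=np.asarray(X)@T[:3,:3].T+T[:3,3]
    q=q*[1,-1,-1]; q=q@p["camera_matrix"].T; return q[:,:2]/q[:,2:]
E
python3 - <<'E'
from h import *
t=(np.array([[637,193],[409,228],[180,263]])+.5)/5.3333-.5+[195,140]
s=(np.array([[461,50],[373,182],[269,341]])+.5)/5.3333-.5+[165,170]
def pts(p):
    u=np.array([-np.sin(p[3]),np.cos(p[3]),0]); return p[:3]+np.outer([-.14,0,.14],u)
f=lambda p:np.r_[(proj("top",pts(p))-t).ravel(),(proj("side",pts(p))-s).ravel()]
r=least_squares(f,[.55,0,.1,0]); p=r.x
print(p,np.abs(f(p)).max()); print(pts(p).round(4)); print(f(p).round(2))
x=np.array([np.cos(p[3]),np.sin(p[3]),0]); print("pivots",(pts(p)-.08*x).round(4))
# jig plate corners/ height via hinge block
print(telemetry.get_state()["tcp_pos"])
E
```

```text
[ 0.61235151 -0.01359611  0.06884369  0.14042696] 0.9157949808061403
[[ 0.6319 -0.1522  0.0688]
 [ 0.6124 -0.0136  0.0688]
 [ 0.5928  0.125   0.0688]]
[ 0.71  0.76  0.36  0.65 -0.09  0.57 -0.92  0.02 -0.63  0.06 -0.46 -0.21]
pivots [[ 0.5527 -0.1634  0.0688]
 [ 0.5331 -0.0248  0.0688]
 [ 0.5135  0.1138  0.0688]]
[ 0.23788549 -0.52293447  0.20089651]
```

```bash
cat >> h.py <<'E'
from scipy.spatial.transform import Rotation as R
def plan(xyz,xang):
    "shift (mm, tool axes) and turn (tool axes) from measured pose to target, tool down, tool x at world angle xang"
    s=telemetry.get_state(); q=s["orientation"]; C=R.from_quat(q,scalar_first=True)
    T=R.from_euler('z',xang)*R.from_euler('x',np.pi)
    print("shift",(C.inv().apply(np.array(xyz)-s["tcp_pos"])*1000).round(1),"turn",(C.inv()*T).as_rotvec().round(3))
    print("t",round(s["clock"],2),"tcp",s["tcp_pos"].round(4),"j",s["joint_pos"].round(2),"F",s["wrist_force"].round(2),"M",s["ft_torque"].round(3),"gap",s["finger_gap"],"grip",s["grip_force"])
E
```

Request:
step_arm(moves=[[[260,-88,0],[0,0,-1.0],85],[[260,-88,0],[0,0,-1.0],85],[[260,-88,0],[0,0,-1.0],85],[[260,-88,0],[0,0,-1.0],85],[[260,-88,0],[0,0,-1.0],85],[[260,-88,0],[0,0,-1.0],85],[[260,-88,0],[0,0,-1.0],85],[[260,-88,0],[0,0,-1.0],85]], grip_force=20)

```text
clock: 0.77
tcp_pos: [0.4411, -0.3317, 0.2013]
orientation: [-0.0, 0.752, 0.659, 0.001]
wrist_force: [-0.2, -0.4, -0.4]
finger_gap: 0.0853
grip_force: 0.0
```

```bash
python3 -c "
from h import *
plan([.632,-.152,.16],3.282)"
```

```text
shift [203.2 165.5  41.7] turn [ 2.000e-03 -1.000e-03 -1.843e+00]
t 0.77 tcp [ 0.4411 -0.3317  0.2013] j [-0.79  0.27 -0.02  1.29  0.    0.91] F [-0.16 -0.39 -0.36] M [-0.036  0.035 -0.011] gap 0.08525684599323377 grip 0.0
```

Request:
step_arm(moves=[[[200,162,0],[0,0,-0.98],85],[[200,162,0],[0,0,-0.98],85],[[200,162,0],[0,0,-0.98],85],[[200,162,0],[0,0,-0.98],85],[[200,162,0],[0,0,-0.98],85],[[200,162,0],[0,0,-0.98],85],[[200,162,0],[0,0,-0.98],85],[[200,162,0],[0,0,-0.98],85]])

```text
clock: 1.43
tcp_pos: [0.6291, -0.1578, 0.2003]
orientation: [-0.001, 0.354, 0.935, 0.0]
wrist_force: [-0.7, 0.0, 0.2]
finger_gap: 0.0851
grip_force: 0.0
```

```bash
python3 -c "
from h import *
plan([.632,-.152,.12],3.282)"
```

```text
shift [ 1.5  6.3 80.3] turn [ 0.001 -0.001 -0.864]
t 1.43 tcp [ 0.6291 -0.1578  0.2003] j [-0.37  0.46  0.26  1.37  0.    0.35] F [-0.68  0.    0.25] M [-0.006 -0.021 -0.002] gap 0.08509427023636125 grip 0.0
```

Request:
step_arm(moves=[[[1,4,40],[0,0,-0.863],85],[[1,4,70],[0,0,-0.863],85],[[1,4,70],[0,0,-0.863],85],[[1,4,70],[0,0,-0.863],85],[[1,4,70],[0,0,-0.863],85],[[1,4,70],[0,0,-0.863],85],[[1,4,70],[0,0,-0.863],85],[[1,4,70],[0,0,-0.863],85]])

```text
clock: 2.1
tcp_pos: [0.6289, -0.1573, 0.131]
orientation: [-0.001, -0.065, 0.998, 0.0]
wrist_force: [-0.9, 0.0, 0.6]
finger_gap: 0.0852
grip_force: 0.0
```

```bash
python3 - <<'E'
from h import *
a=imaging.read_camera("top")[140:235,195:345,::-1]; b=imaging.read_camera("side")[140:250,165:315,::-1]
f=lambda a:cv2.resize(a,None,fx=5.3333,fy=5.3333,interpolation=cv2.INTER_CUBIC)
cv2.imwrite("pics/c1.png",f(b))
plan([.632,-.152,.036],3.282)
E
```

```text
shift [-3.7  4.9 95.2] turn [ 0.    -0.001 -0.015]
t 2.2 tcp [ 0.629  -0.1573  0.1312] j [-0.37  0.48  0.13  1.21 -0.   -0.49] F [-0.61 -0.64 -0.98] M [ 0.014  0.007 -0.03 ] gap 0.08444086651288606 grip 0.0
```

View pics/c1.png

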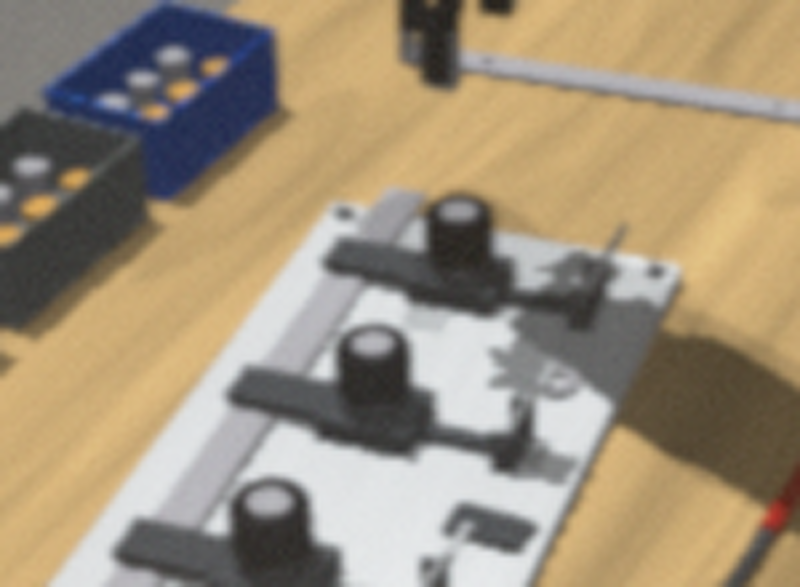

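The side crop shows the fingers above and behind station 1 (left finger tip near (430,60)), clear of everything. Next I'll align and descend.

Request:
step_arm(moves=[[[-3.7,5,0],[0,0,0],85],[[-3.7,5,25],[0,0,-0.015],85],[[-3.7,5,50],[0,0,-0.015],85],[[-3.7,5,70],[0,0,-0.015],85],[[-3.7,5,85],[0,0,-0.015],85],[[-3.7,5,94],[0,0,-0.015],85],[[-3.7,5,94],[0,0,-0.015],85]])

```text
clock: 2.78
tcp_pos: [0.6307, -0.151, 0.0352]
orientation: [-0.002, -0.071, 0.997, 0.001]
wrist_force: [-0.3, 0.5, -0.2]
finger_gap: 0.0853
grip_force: 0.0
```

```bash
python3 - <<'E'
from h import *
plan([.632,-.152,.037],3.282)
b=imaging.read_camera("side")[140:250,165:315,::-1]
f=lambda a:cv2.resize(a,None,fx=5.3333,fy=5.3333,interpolation=cv2.INTER_CUBIC)
cv2.imwrite("pics/c2.png",f(b))
E
```

```text
shift [-1.1 -1.1 -1.8] turn [ 0.002 -0.004  0.002]
t 2.78 tcp [ 0.6307 -0.151   0.0352] j [-0.36  0.55 -0.01  1.01 -0.   -0.5 ] F [-0.26  0.48 -0.19] M [ 0.021  0.022 -0.005] gap 0.08528710102568263 grip 0.0
```

View pics/c2.png

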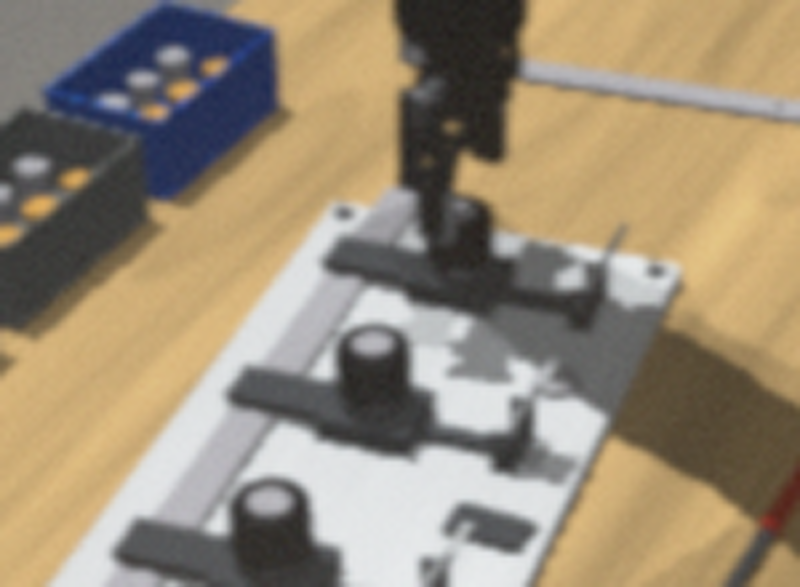

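The side crop shows the left finger at (435,230) just in front of knob 1, so the fingers straddle it. I'll close gently.

Request:
step_arm(moves=[[[-1,-1,-1],[0,0,0],60],[[-1,-1,-1],[0,0,0],45],[[-1,-1,-1],[0,0,0],38],[[-1,-1,-1],[0,0,0],38],[[-1,-1,-1],[0,0,0],38],[[-1,-1,-1],[0,0,0],38],[[-1,-1,-1],[0,0,0],38],[[-1,-1,-1],[0,0,0],38]], grip_force=20)

```text
clock: 3.5
tcp_pos: [0.6334, -0.1528, 0.0388]
orientation: [0.0, -0.072, 0.997, -0.0]
wrist_force: [-0.8, 0.0, -0.2]
finger_gap: 0.038
grip_force: 0.0
```

```bash
python3 - <<'E'
from h import *
plan([.632,-.152,.037],3.282)
E
```

```text
shift [1.2 1.  1.8] turn [-0.     0.     0.003]
t 3.5 tcp [ 0.6334 -0.1528  0.0388] j [-0.36  0.55 -0.01  1.02 -0.   -0.5 ] F [-0.78  0.02 -0.16] M [-0.031  0.066  0.013] gap 0.03800993147408987 grip 0.0
```

Request:
step_arm(moves=[[[0,0,0],[0,0,0],36],[[0,0,0],[0,0,0],34],[[0,0,0],[0,0,0],34],[[0,0,0],[0,0,0],34]], grip_force=20)

```text
clock: 3.83
tcp_pos: [0.6334, -0.1528, 0.0386]
orientation: [-0.0, -0.072, 0.997, -0.0]
wrist_force: [0.3, 0.3, 0.5]
finger_gap: 0.0341
grip_force: 0.0
```

```bash
python3 - <<'E'
from h import *
plan([.632,-.152,.037],3.282)
t=imaging.read_camera("top")[110:205,215:345,::-1]
b=imaging.read_camera("side")[150:240,205:295,::-1]
f=lambda a,k:cv2.resize(a,None,fx=k,fy=k,interpolation=cv2.INTER_CUBIC)
b=f(b,5); t=f(t,2.5); o=np.zeros((450,800,3),np.uint8); o[:b.shape[0],:b.shape[1]]=b; o[:t.shape[0],460:460+t.shape[1]]=t
cv2.imwrite("pics/c3.png",o)
E
```

```text
shift [1.2 1.  1.6] turn [-0.    -0.     0.003]
t 3.83 tcp [ 0.6334 -0.1528  0.0386] j [-0.36  0.55 -0.01  1.02 -0.   -0.5 ] F [0.26 0.31 0.49] M [ 0.033  0.024 -0.022] gap 0.03405230635300404 grip 0.0
```

View pics/c3.png

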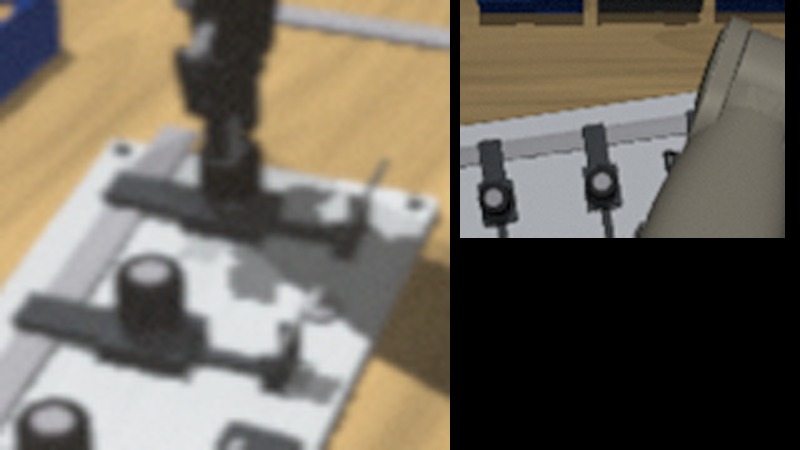

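```bash
python3 - <<'E'
from h import *
x=np.array([.990,.140,0]);y=np.array([-.14,.99,0])
c=np.array([.6334,-.1528,0])
k=np.array([.6319,-.1522,0])
z=np.array([0,0,1.])
P=[c+y*.017+z*.044,c+y*.017+x*.011+z*.044,c+y*.017-x*.011+z*.044,c+y*.017+z*.069,k+z*.069,k+z*.039,k+y*.02+z*.069,k+y*.02+z*.039]
print(((proj("side",P)-[205,150])*5).round(0))
E
python3 - <<'E'
import cv2
im=cv2.imread("pics/c3.png")[80:240,140:300]
cv2.imwrite("pics/c4.png",cv2.convertScaleAbs(cv2.resize(im,(600,600),interpolation=cv2.INTER_CUBIC),alpha=2.5,beta=0))
E
```

```text
[[215. 191.]
 [199. 188.]
 [232. 194.]
 [215. 158.]
 [226. 145.]
 [226. 185.]
 [215. 161.]
 [216. 201.]]
```

View pics/c4.png

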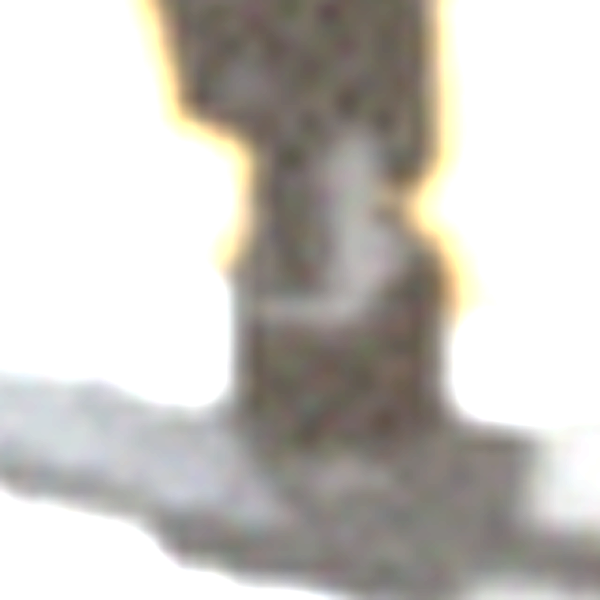

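The pads appear to end level with the knob's top rim, near (220,163) in the crop, so they closed above the knob. I'll open, go lower and close again.

Request:
step_arm(moves=[[[0,0,0],[0,0,0],70],[[0,0,0],[0,0,0],70],[[0,0,0],[0,0,0],70],[[0,0,5],[0,0,0],70],[[0,0,10],[0,0,0],70],[[0,0,10],[0,0,0],50],[[0,0,10],[0,0,0],38],[[0,0,10],[0,0,0],36]], grip_force=20)

```text
clock: 4.6
tcp_pos: [0.6329, -0.1516, 0.0286]
orientation: [-0.0, -0.072, 0.997, 0.001]
wrist_force: [-1.4, 1.8, -1.1]
finger_gap: 0.0389
grip_force: 20.3
```

Request:
step_arm(moves=[[[0,0,0],[0,0,0],36],[[0,0,0],[0,0,0],36],[[0,0,0],[0,0,0],36]])

```text
clock: 4.85
tcp_pos: [0.6329, -0.1518, 0.0286]
orientation: [-0.0, -0.072, 0.997, 0.001]
wrist_force: [-1.3, 5.5, 0.6]
finger_gap: 0.0388
grip_force: 20.5
```

Request:
step_arm(moves=[[[0,1,0],[0,0,0],36],[[0,1,0],[0,0,0],36],[[0,1,0],[0,0,0],36]])

```text
clock: 5.1
tcp_pos: [0.633, -0.1517, 0.0286]
orientation: [-0.0, -0.072, 0.997, 0.0]
wrist_force: [-1.6, 2.9, 0.3]
finger_gap: 0.0386
grip_force: 20.4
```

```bash
python3 -c "
from h import *
plan([.632,-.152,.037],3.282)"
```

```text
shift [ 1.  -0.1 -8.4] turn [ 0.    -0.001  0.003]
t 5.1 tcp [ 0.633  -0.1517  0.0286] j [-0.36  0.55 -0.02  1.   -0.   -0.5 ] F [-1.6   2.93  0.31] M [0.557 0.344 0.056] gap 0.03855522963650032 grip 20.388381779193878
```

Request:
step_arm(moves=[[[0,0,0],[0,0,0.02],36],[[0,0,0],[0,0,0.04],36],[[0,0,0],[0,0,0.04],36]])

```text
clock: 5.35
tcp_pos: [0.633, -0.1517, 0.0286]
orientation: [-0.0, -0.051, 0.999, 0.0]
wrist_force: [-2.0, 3.2, -0.6]
finger_gap: 0.0392
grip_force: 20.4
```

```bash
python3 -c "
from h import *
plan([.632,-.152,.037],3.282)"
```

```text
shift [ 1.  -0.2 -8.4] turn [ 0.    -0.    -0.039]
t 5.35 tcp [ 0.633  -0.1517  0.0286] j [-0.36  0.55 -0.02  1.    0.   -0.46] F [-2.02  3.23 -0.62] M [0.688 0.454 0.003] gap 0.0392294233233181 grip 20.400090515613556
```

Request:
step_arm(moves=[[[0,0,0],[0,0,0.03],36],[[0,0,0],[0,0,0.06],36],[[0,0,0],[0,0,0.06],36]])

```text
clock: 5.6
tcp_pos: [0.633, -0.1517, 0.0286]
orientation: [-0.0, -0.021, 1.0, 0.0]
wrist_force: [-1.6, 3.5, 1.0]
finger_gap: 0.039
grip_force: 20.4
```

```bash
python3 -c "
from h import *
plan([.632,-.152,.037],3.282)"
```

```text
shift [ 1.  -0.3 -8.4] turn [ 0.    -0.    -0.098]
t 5.6 tcp [ 0.633  -0.1517  0.0286] j [-0.36  0.55 -0.02  1.    0.   -0.4 ] F [-1.57  3.48  0.99] M [ 0.719  0.511 -0.087] gap 0.03904692676056551 grip 20.40537178516388
```

Request:
step_arm(moves=[[[0,0,0],[0,0,0.03],36],[[0,0,0],[0,0,0.06],36],[[0,0,0],[0,0,0.06],36]])

```text
clock: 5.85
tcp_pos: [0.633, -0.1516, 0.0286]
orientation: [-0.0, 0.008, 1.0, 0.0]
wrist_force: [-1.2, 3.8, 1.0]
finger_gap: 0.0385
grip_force: 20.4
```

```bash
python3 -c "
from h import *
plan([.632,-.152,.037],3.282);print(telemetry.get_state()['tau'])"
```

```text
shift [ 1.  -0.4 -8.4] turn [ 0.    -0.    -0.157]
t 5.85 tcp [ 0.633  -0.1516  0.0286] j [-0.36  0.55 -0.02  1.    0.   -0.34] F [-1.22  3.75  1.03] M [ 0.789  0.527 -0.002] gap 0.03854304261575577 grip 20.409289598464966
[ -2.25954294 -58.63783836  29.42685485  -1.59400139  -0.83238736
   0.25085771]
```

Request:
step_arm(moves=[[[0,0,0],[0,0,0.03],36],[[0,0,0],[0,0,0.06],36],[[0,0,0],[0,0,0.09],36],[[0,0,0],[0,0,0.09],36]])

```text
clock: 6.18
tcp_pos: [0.633, -0.1515, 0.0286]
orientation: [-0.0, 0.053, 0.999, 0.0]
wrist_force: [-2.6, 4.0, 0.4]
finger_gap: 0.0386
grip_force: 20.4
```

```bash
python3 -c "
from h import *
plan([.632,-.152,.037],3.282);print(telemetry.get_state()['tau'])"
```

```text
shift [ 0.9 -0.6 -8.4] turn [ 0.    -0.001 -0.247]
t 6.18 tcp [ 0.633  -0.1515  0.0286] j [-0.36  0.55 -0.02  1.    0.   -0.25] F [-2.57  3.98  0.44] M [ 0.844  0.542 -0.084] gap 0.03864908793342908 grip 20.41425794363022
[ -2.39136748 -58.61572981  29.45598185  -1.63453639  -0.87857254
   0.24046504]
```

Request:
step_arm(moves=[[[0,0,0],[0,0,-0.02],36],[[0,0,0],[0,0,-0.02],36]])

```text
clock: 6.35
tcp_pos: [0.633, -0.1516, 0.0286]
orientation: [-0.0, 0.042, 0.999, 0.0]
wrist_force: [-2.6, 4.0, 1.0]
finger_gap: 0.0387
grip_force: 20.4
```

```bash
python3 -c "
from h import *
plan([.632,-.152,.037],3.282);print(telemetry.get_state()['tau'])"
```

```text
shift [ 1.  -0.5 -8.4] turn [ 0.    -0.    -0.225]
t 6.35 tcp [ 0.633  -0.1516  0.0286] j [-0.36  0.55 -0.02  1.    0.   -0.27] F [-2.6   4.02  0.99] M [0.81  0.515 0.049] gap 0.038747207345461464 grip 20.415292382240295
[ -2.39284448 -58.61472845  29.45539892  -1.63534742  -0.87796295
  -0.16697244]
```

Request:
step_arm(moves=[[[0,0,0],[0,0,0.05],36],[[0,0,0],[0,0,0.1],36],[[0,0,0],[0,0,0.15],36],[[0,0,0],[0,0,0.2],36],[[0,0,0],[0,0,0.25],36],[[0,0,0],[0,0,0.25],36]])

```text
clock: 6.85
tcp_pos: [0.633, -0.1514, 0.0286]
orientation: [-0.0, 0.168, 0.986, 0.0]
wrist_force: [-2.3, 4.1, 0.2]
finger_gap: 0.0386
grip_force: 20.4
```

```bash
python3 -c "
from h import *
plan([.632,-.152,.037],3.282);print(telemetry.get_state()['tau'])"
```

```text
shift [ 0.7 -0.9 -8.4] turn [ 0.001 -0.001 -0.478]
t 6.85 tcp [ 0.633  -0.1514  0.0286] j [-0.36  0.55 -0.02  1.    0.   -0.02] F [-2.27  4.14  0.23] M [ 0.912  0.52  -0.078] gap 0.03860445763110092 grip 20.41634738445282
[ -2.64477611 -58.59308124  29.47893977  -1.6773897   -1.00795135
   0.35915167]
```

Request:
step_arm(moves=[[[0,0,0],[0,0,0.05],36],[[0,0,0],[0,0,0.1],36],[[0,0,0],[0,0,0.14],36],[[0,0,0],[0,0,0.14],36],[[0,0,0],[0,0,0.14],36]])

```text
clock: 7.27
tcp_pos: [0.633, -0.1513, 0.0286]
orientation: [-0.0, 0.235, 0.972, 0.0]
wrist_force: [-1.6, 5.8, 0.9]
finger_gap: 0.0386
grip_force: 20.4
```

```bash
python3 -c "
from h import *
plan([.632,-.152,.037],3.282);print(telemetry.get_state()['tau'])"
```

```text
shift [ 0.6 -1.1 -8.4] turn [ 0.001 -0.001 -0.616]
t 7.27 tcp [ 0.633  -0.1513  0.0286] j [-0.36  0.55 -0.02  1.    0.    0.12] F [-1.57  5.8   0.92] M [ 1.004  0.471 -0.108] gap 0.03857795896208148 grip 20.41613906621933
[ -2.83165142 -58.58792782  29.48443472  -1.69508021  -1.09605677
  -0.05935238]
```

Request:
step_arm(moves=[[[0,0,0],[0,0,0.04],36],[[0,0,0],[0,0,0.04],36],[[0,0,0],[0,0,0.04],36]])

```text
clock: 7.52
tcp_pos: [0.633, -0.1513, 0.0286]
orientation: [-0.0, 0.255, 0.967, 0.0]
wrist_force: [-2.8, 6.4, 0.1]
finger_gap: 0.0388
grip_force: 20.4
```

```bash
python3 -c "
from h import *
plan([.632,-.152,.037],3.282);print(telemetry.get_state()['tau'])"
```

```text
shift [ 0.5 -1.1 -8.4] turn [ 0.001 -0.001 -0.656]
t 7.52 tcp [ 0.633  -0.1513  0.0286] j [-0.36  0.55 -0.02  1.    0.    0.16] F [-2.78  6.41  0.1 ] M [ 0.927  0.467 -0.046] gap 0.038776479304771676 grip 20.41524052619934
[-2.89272621e+00 -5.85901129e+01  2.94826072e+01 -1.69474147e+00
 -1.11661982e+00 -5.38289628e-02]
```

Request:
step_arm(moves=[[[0,0,0],[0,0,0.04],36],[[0,0,0],[0,0,0.04],36]])

```text
clock: 7.68
tcp_pos: [0.633, -0.1512, 0.0286]
orientation: [-0.0, 0.275, 0.962, 0.0]
wrist_force: [-2.3, 6.3, 0.7]
finger_gap: 0.0382
grip_force: 20.4
```

```bash
cat > m.py <<'E'
from h import *
s=telemetry.get_state(); print(s["clock"],"F",s["wrist_force"].round(2),"M",s["ft_torque"].round(3),"tau6",s["tau"][5].round(3),"j6",s["joint_pos"][5].round(4))
E
python3 m.py
```

```text
7.6833 F [-2.27  6.26  0.75] M [ 0.978  0.505 -0.039] tau6 0.28 j6 0.1985
```

Request:
step_arm(moves=[[[0,0,0],[0,0,0.04],36],[[0,0,0],[0,0,0.04],36]])

```text
clock: 7.85
tcp_pos: [0.633, -0.1512, 0.0285]
orientation: [-0.0, 0.294, 0.956, 0.0]
wrist_force: [-2.5, 5.1, 0.3]
finger_gap: 0.0389
grip_force: 20.4
```

```bash
python3 m.py
```

```text
7.85 F [-2.45  5.07  0.29] M [ 0.993  0.494 -0.023] tau6 0.281 j6 0.2385
```

Request:
step_arm(moves=[[[0,0,0],[0,0,0.04],36],[[0,0,0],[0,0,0.04],36]])

```text
clock: 8.02
tcp_pos: [0.6331, -0.1512, 0.0286]
orientation: [-0.0, 0.313, 0.95, 0.0]
wrist_force: [-2.0, 5.3, -0.4]
finger_gap: 0.0385
grip_force: 20.4
```

```bash
python3 m.py
```

```text
8.0167 F [-1.99  5.32 -0.37] M [ 1.059  0.523 -0.006] tau6 0.281 j6 0.2785
```

Request:
step_arm(moves=[[[0,0,0],[0,0,0.04],36],[[0,0,0],[0,0,0.04],36]])

```text
clock: 8.18
tcp_pos: [0.6331, -0.1512, 0.0286]
orientation: [-0.0, 0.332, 0.943, 0.0]
wrist_force: [-3.1, 5.6, -0.4]
finger_gap: 0.0384
grip_force: 20.4
```

```bash
python3 m.py
```

```text
8.1833 F [-3.08  5.57 -0.36] M [1.016 0.485 0.032] tau6 0.281 j6 0.3185
```

Request:
step_arm(moves=[[[0,0,0],[0,0,0.03],36],[[0,0,0],[0,0,0.03],36]])

```text
clock: 8.35
tcp_pos: [0.6331, -0.1511, 0.0286]
orientation: [-0.0, 0.345, 0.938, 0.0]
wrist_force: [-2.2, 6.4, 0.0]
finger_gap: 0.0385
grip_force: 20.4
```

```bash
python3 m.py
```

```text
8.35 F [-2.17  6.43  0.01] M [1.002 0.568 0.404] tau6 0.653 j6 0.3473
```

Request:
step_arm(moves=[[[0,0,0],[0,0,0.03],36],[[0,0,0],[0,0,0.03],36]])

```text
clock: 8.52
tcp_pos: [0.6331, -0.1511, 0.0286]
orientation: [-0.0, 0.359, 0.933, 0.0]
wrist_force: [-2.1, 5.2, 0.6]
finger_gap: 0.0385
grip_force: 20.4
```

```bash
python3 m.py
```

```text
8.5167 F [-2.07  5.16  0.57] M [1.056 0.492 0.48 ] tau6 0.728 j6 0.377
```

Request:
step_arm(moves=[[[0,0,0],[0,0,0.03],36],[[0,0,0],[0,0,0.03],36]])

```text
clock: 8.68
tcp_pos: [0.6331, -0.1511, 0.0286]
orientation: [-0.0, 0.373, 0.928, 0.0]
wrist_force: [-2.3, 5.4, 0.4]
finger_gap: 0.0384
grip_force: 20.4
```

```bash
python3 m.py
```

```text
8.6833 F [-2.28  5.37  0.43] M [0.96  0.495 0.485] tau6 0.728 j6 0.407
```

Station 1's knob was the loose one: it turned freely, then seated with a clear rise to 0.48 N m. I'll release it and rise.

Request:
step_arm(moves=[[[0,0,0],[0,0,0],75],[[0,0,0],[0,0,0],75],[[0,0,0],[0,0,0],75],[[0,0,0],[0,0,0],75],[[0,0,-30],[0,0,0],75],[[0,0,-60],[0,0,0],75],[[0,0,-90],[0,0,0],75],[[0,0,-100],[0,0,0],75]])

```text
clock: 9.35
tcp_pos: [0.6358, -0.1533, 0.1341]
orientation: [0.004, 0.374, 0.927, -0.0]
wrist_force: [0.9, 0.1, 1.1]
finger_gap: 0.0751
grip_force: 0.0
```

```bash
python3 - <<'E'
from h import *
x=np.array([.990,.140,0]); pv=np.array([.633,-.152,0])-.08*x; print(pv)
plan(pv-.075*x+[0,0,.13],1.711)
E
```

```text
[ 0.5538 -0.1632  0.    ]
shift [  98.4 -123.2    3. ] turn [0.005 0.006 0.664]
t 9.35 tcp [ 0.6358 -0.1533  0.1341] j [-0.36  0.48  0.14  1.21 -0.    0.41] F [0.86 0.1  1.07] M [-0.002 -0.072 -0.026] gap 0.07505844480662104 grip 0.0
```

Request:
step_arm(moves=[[[30,-38,-5],[0,0,0.12],0],[[55,-70,-5],[0,0,0.24],0],[[80,-100,-5],[0,0,0.36],0],[[98,-122,-5],[0,0,0.48],0],[[98,-122,-5],[0,0,0.6],0],[[98,-122,-5],[0,0,0.664],0],[[98,-122,-5],[0,0,0.664],0],[[98,-122,-5],[0,0,0.664],0]])

```text
clock: 10.02
tcp_pos: [0.4782, -0.1721, 0.1338]
orientation: [0.0, 0.655, 0.755, -0.0]
wrist_force: [0.9, 0.2, -1.0]
finger_gap: 0.0003
grip_force: 0.0
```

```bash
python3 - <<'E'
from h import *
x=np.array([.990,.140,0]); pv=np.array([.633,-.152,0])-.08*x
plan(pv-.075*x+[0,0,.045],1.711)
E
```

```text
shift [-1.7  1.1 88.8] turn [0.001 0.001 0.001]
t 10.02 tcp [ 0.4782 -0.1721  0.1338] j [-0.5   0.22 -0.25  1.1  -0.    0.93] F [ 0.92  0.17 -1.  ] M [ 0.005 -0.024  0.068] gap 0.00029265635849253055 grip 0.0
```

Request:
step_arm(moves=[[[-1.5,0,30],[0,0,0],0],[[-1.5,0,60],[0,0,0],0],[[-1.5,0,80],[0,0,0],0],[[-1.5,0,88],[0,0,0],0],[[-1.5,15,88],[0,0,0],0],[[-1.5,15,88],[0,0,0],0]])

```text
clock: 10.52
tcp_pos: [0.4951, -0.1713, 0.0455]
orientation: [0.001, 0.655, 0.755, 0.0]
wrist_force: [1.0, 0.2, 0.3]
finger_gap: -0.0003
grip_force: 0.0
```

```bash
python3 - <<'E'
from h import *
x=np.array([.990,.140,0]); pv=np.array([.633,-.152,0])-.08*x
plan(pv-.0*x+[0,0,.045],1.711)
b=imaging.read_camera("side")[150:240,205:325,::-1]
cv2.imwrite("pics/c5.png",cv2.convertScaleAbs(cv2.resize(b,None,fx=6,fy=6,interpolation=cv2.INTER_CUBIC),alpha=1.5))
E
```

```text
shift [-0.3 59.2  0.6] turn [0.001 0.    0.002]
t 10.52 tcp [ 0.4951 -0.1713  0.0455] j [-0.49  0.32 -0.35  0.9   0.    0.94] F [1.02 0.16 0.34] M [-0.017 -0.055  0.003] gap -0.0002754896876101991 grip 0.0
```

View pics/c5.png

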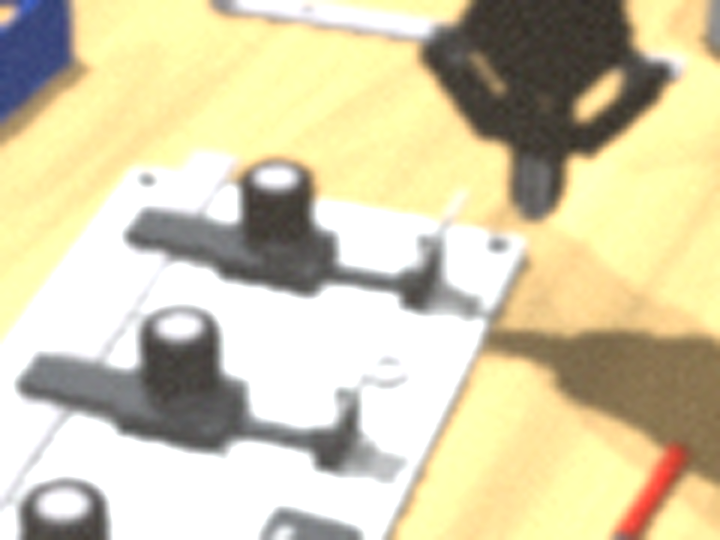

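The shut finger tip is at (535,212) and the flag's top edge at (460,195), so on this path the tip only just meets that edge. I'll check the projected heights before going on.

```bash
python3 - <<'E'
from h import *
s=telemetry.get_state(); c=s["tcp_pos"]
x=np.array([.990,.140,0]); z=np.array([0,0,1.]); pv=np.array([.633,-.152,.032])-.08*x
top=pv-.021*x+.0386*z
P=[c,c+.01*z,c+.02*z,pv,top,[.633,-.152,.069],[.633,-.152,.044]]
print(((proj("side",P)-[205,150])*6).round(0))
E
```

```text
[[525. 258.]
 [526. 242.]
 [527. 226.]
 [414. 260.]
 [455. 205.]
 [269. 173.]
 [269. 213.]]
```

The tip really sits about 27 mm above the reported TCP, which also explains the first miss. I'll lower by 20 mm so the tip is about 20 mm above the pin, then push.

Request:
step_arm(moves=[[[0,0,10],[0,0,0],0],[[0,0,20],[0,0,0],0],[[0,10,20],[0,0,0],0],[[0,20,20],[0,0,0],0],[[0,28,20],[0,0,0],0],[[0,36,20],[0,0,0],0],[[0,42,20],[0,0,0],0],[[0,42,20],[0,0,0],0]])

```text
clock: 11.23
tcp_pos: [0.5366, -0.1652, 0.026]
orientation: [0.001, 0.656, 0.755, 0.0]
wrist_force: [0.5, -1.2, 0.6]
finger_gap: 0.0
grip_force: 0.0
```

```bash
python3 m.py
```

```text
11.2333 F [ 0.5  -1.22  0.6 ] M [-0.047 -0.05  -0.019] tau6 0.066 j6 0.988
```

Request:
step_arm(moves=[[[0,4,0],[0,0,0],0],[[0,7,0],[0,0,0],0],[[0,7,0],[0,0,0],0]])

```text
clock: 11.48
tcp_pos: [0.542, -0.1641, 0.0257]
orientation: [0.0, 0.656, 0.755, 0.0]
wrist_force: [-0.2, 0.3, -0.3]
finger_gap: 0.0
grip_force: 0.0
```

```bash
python3 m.py
```

```text
11.4833 F [-0.21  0.27 -0.28] M [-0.025  0.006  0.001] tau6 0.031 j6 0.9947
```

Request:
step_arm(moves=[[[0,4,0],[0,0,0],0],[[0,4,0],[0,0,0],0]])

```text
clock: 11.65
tcp_pos: [0.5458, -0.1636, 0.0256]
orientation: [-0.0, 0.656, 0.755, 0.0]
wrist_force: [-0.9, -0.1, -0.3]
finger_gap: 0.0001
grip_force: 0.1
```

Request:
step_arm(moves=[[[0,4,0],[0,0,0],0],[[0,4,0],[0,0,0],0]])

```text
clock: 11.82
tcp_pos: [0.5499, -0.1631, 0.0256]
orientation: [0.0, 0.656, 0.755, 0.0]
wrist_force: [0.1, -0.0, -0.6]
finger_gap: -0.0
grip_force: 0.3
```

```bash
python3 - <<'E'
from h import *
x=np.array([.990,.140,0]); pv=np.array([.633,-.152,0])-.08*x
plan(pv+[0,0,.045],1.711)
b=imaging.read_camera("side")[150:240,205:325,::-1]
cv2.imwrite("pics/c6.png",cv2.convertScaleAbs(cv2.resize(b,None,fx=6,fy=6,interpolation=cv2.INTER_CUBIC),alpha=1.5))
# numeric: bright-plate comparison instead of viewing
E
```

```text
shift [ -0.7   3.9 -19.4] turn [ 0. -0. -0.]
t 11.82 tcp [ 0.5499 -0.1631  0.0256] j [-0.43  0.42 -0.25  0.9   0.    1.  ] F [ 0.13 -0.02 -0.6 ] M [-0.033  0.144  0.03 ] gap -3.7298238070092144e-05 grip 0.29001896269619465
```

Request:
step_arm(moves=[[[0,4,0],[0,0,0],0],[[0,8,0],[0,0,0],0],[[0,8,0],[0,0,0],0]])

```text
clock: 12.12
tcp_pos: [0.5571, -0.162, 0.0255]
orientation: [-0.001, 0.656, 0.755, -0.001]
wrist_force: [-4.5, -1.9, 1.6]
finger_gap: 0.0004
grip_force: 1.9
```

```bash
python3 m.py
```

```text
12.1167 F [-4.49 -1.94  1.57] M [-0.128  0.74   0.025] tau6 0.034 j6 1.01
```

Request:
step_arm(moves=[[[0,4,0],[0,0,0],0],[[0,4,0],[0,0,0],0]])

```text
clock: 12.28
tcp_pos: [0.5575, -0.1619, 0.0253]
orientation: [-0.003, 0.656, 0.755, -0.003]
wrist_force: [-12.8, -3.4, 7.1]
finger_gap: 0.0
grip_force: 7.4
```

```bash
python3 m.py
```

```text
12.2833 F [-12.84  -3.41   7.11] M [-0.694  2.597 -0.029] tau6 0.015 j6 1.0136
```

Request:
step_arm(moves=[[[0,4,0],[0,0,0],0],[[0,4,0],[0,0,0],0]])

```text
clock: 12.45
tcp_pos: [0.5578, -0.1618, 0.0251]
orientation: [-0.005, 0.657, 0.754, -0.006]
wrist_force: [-23.0, -5.4, 12.8]
finger_gap: 0.0002
grip_force: 13.0
```

```bash
python3 m.py
```

```text
12.45 F [-23.04  -5.43  12.82] M [-1.111  4.433 -0.032] tau6 0.002 j6 1.0173
```

The force is normal to a plate leaning 0.5 rad away (Fz/Fx = 0.55), so the flag is on its far stop. I'll back off and check.

Request:
step_arm(moves=[[[0,-10,0],[0,0,0],0],[[0,-30,0],[0,0,0],0],[[0,-60,0],[0,0,0],0],[[0,-60,-40],[0,0,0],0],[[0,-85,-80],[0,0,0],0],[[0,-110,-110],[0,0,0],0],[[0,-110,-110],[0,0,0],0],[[0,-110,-110],[0,0,0],0]])

```text
clock: 13.12
tcp_pos: [0.4582, -0.1776, 0.1387]
orientation: [0.004, 0.656, 0.754, 0.001]
wrist_force: [0.1, -0.6, -0.2]
finger_gap: -0.0004
grip_force: 0.0
```

```bash
python3 - <<'E'
from h import *
b=imaging.read_camera("side")[150:250,185:315,::-1]
cv2.imwrite("pics/c7.png",cv2.convertScaleAbs(cv2.resize(b,None,fx=6,fy=6,interpolation=cv2.INTER_CUBIC),alpha=1.2))
E
python3 m.py
```

```text
13.1667 F [ 0.12  0.53 -1.17] M [-0.017 -0.009 -0.036] tau6 -0.021 j6 0.8984
```

View pics/c7.png

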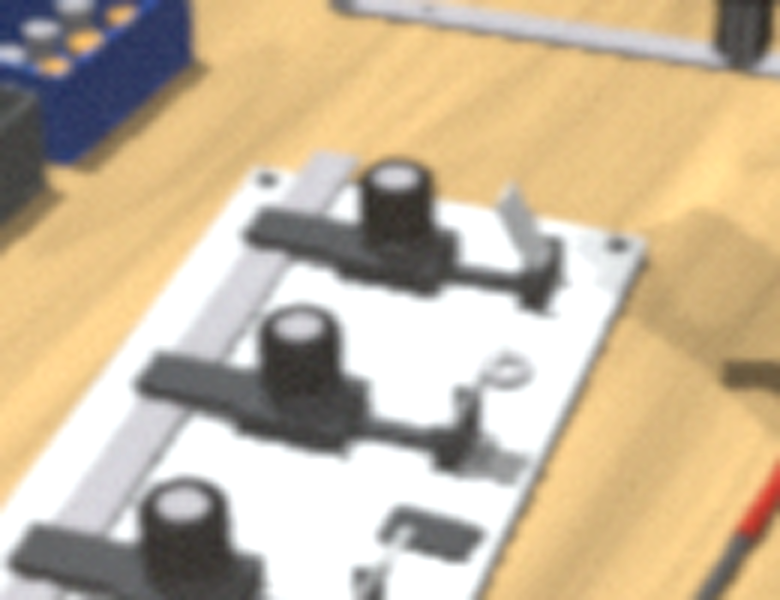

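Flag 1 now leans away from the robot, with its plate at (520,225). Flags 2 and 3 are unchanged and the gripper is clear at (740,40), so I'll hand in.

```bash
python3 -c "
from workcell import env
print(env.hand_in())"
```

```text
the job is handed in; nothing more can be done
None
```

Station 1's knob was the loose one: I ran it down until it seated (about 0.48 N m), pushed its flag fully over, left the other knobs and flags untouched, and handed the job in; the hand-in returned no verdict.

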